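# Put the dressing things back in their holders

## Robot

A 6-joint arm with a two-finger parallel gripper is mounted at the origin on a cart in front of the work surface, level with it; the furniture and walls round the work are solid. World frame = base frame: x ahead of the robot, y to its left, z up, the work surface at z = 0. Lengths are in mm, angles in rad, forces in N, time in s.
With the tool pointing down it reaches from about 350 to 975 mm from the base axis. Payload 7.1 kg.
Tool frame: the origin (TCP) lies midway between the tips of the shut fingers; the grasp point (between the pads) lies 19 mm behind it; z points along the fingers, y is the line along which they close (so a half turn about z gives the same grasp; the last joint's range is limited). The gripper opens to 88 mm and grips with 3 to 60 N. Pads are 20 mm wide; open, the fingers measure 115 mm over their backs; the gripper's body (75 mm by 178 mm) begins 61 mm behind the grasp point.
Start: joints at [-1.23, 0.423, 1.63, -0, 1.089, -0.019], TCP at [220.071, -584.956, 222.675] pointing down, gripper open.
Joint ranges: [-3, 3], [-0.9, 2.11], [0.09, 2.58], [-1.31, 4.45], [0.11, 2.69], [-2.54, 2.54]. Speed limits (rad/s): [2.39, 2.39, 3.01, 3.14, 3.14, 3.14].

## Interface

Orientations are given as a rotation vector (axis times angle).
In Python, from workcell import status, eyes, ticket gives the robot as it stands.
- The arm moves only by the shell command python3 -m jog [OPENING], which reads ROWS from standard input. ROWS is a JSON list of rows, 1 to 5 of them, each of 6 numbers: dx, dy, dz in parts of the range, where 1.0 means 300 mm, then a rotation vector rx, ry, rz in fractions of the full range, 1 being 60 degrees; each row shifts and turns the commanded pose from where the row before left it, along the tool's axes as they then stand; what a row does not reach is not made up. A row lasts 1/12 s, in which the tool goes at most 41.7 mm and 0.125 rad, less where a joint would pass 70% of its speed; a pose out of reach is approached as far as the arm can. OPENING is the finger opening in mm, set as the command begins (- or left out keeps the last). The fingers move at their own pace and stop on an object; the grip force is fixed at half the most. Time passes only in rows, so rows that do not move let the fingers close. It prints the time, the measured TCP pose, the force, the opening and the grip force at its end. Input that does not fit is refused with a message, and nothing moves.
- status.get_obs(): the state, without advancing time (a new reading comes with each control period).
- eyes.get_image(name): name is "scene" or "top"; returns a dict with "img" (480x640x3 uint8, red, green, blue), "range_z" (480x640 float32, mm along the optical axis (not along the pixel's ray), 0 where there is no reading), "fx", "fy", "cx", "cy" (pixels), "R" (3x3) and "t" (3): a world point X has camera coordinates R X + t. Camera axes: x right, y down, z forward; pixel columns grow to the right and rows downward; lengths in mm; the calibration is good to about 2 mm. A picture is of the moment at which its call begins.
- ticket.close_job(): hands the job in; it is judged then, once.
The state is a dict: "t": time; "qpos": joint angles; "qvel": joint speeds; "joint_torque": joint torques, N m; "ee_pos": TCP position; "orientation": TCP orientation; "ft_force": force on the tool from outside, world axes, zero at the start; "moment": the same for the moment, N m; "width": finger opening in mm; "grasp_force": force on a finger pad.
Only numpy, scipy, OpenCV 4.12 (cv2) and the standard library are available. Lean on these libraries where they do the work, as an engineer would, in place of code of your own. Each camera call takes 0.05 s, during which the arm holds its last target. There are 200 camera calls.

## Task

Put the four dressing things away, each in the grey holder that is made for it: the black-capped brown bottle upright in the larger round cup, the slim dropper bottle upright in the smaller round cup, the swab carton upright in the rectangular slot, and the thermometer flat in the long cradle, either way round. Each must sit right down on the floor of its holder. Leave the plaster reel and the ointment pot where they are.

Things in the scene. Friction and masses are not known exactly. Their poses are not given: they have to be found in the camera images.
- antiseptic_bottle: loose brown bottle with black screw cap, round, 51 mm diameter, 108 mm high (straight body up to about 75 mm, cap 32 mm wide at the top), about 0.2 kg, standing upright. Origin at the centre of its underside, z up.
- dropper_bottle: loose slim brown dropper bottle with a pointed black rubber bulb, round, 33 mm diameter, 102 mm high (straight body up to about 62 mm, narrow above), about 0.07 kg, standing upright. Origin at the centre of its underside, z up.
- swab_pack: loose flat white and teal carton of swabs, standing upright: 23 mm thick along its x, 75 mm wide along its y, 98 mm high, about 0.03 kg. Origin at the centre of its underside, z up.
- thermometer: loose white stick thermometer lying flat: 118 mm long along its y, 20 mm wide along its x, 11 mm thick; the display end is at +y, the thin probe tip (4 mm wide, last 10 mm) at -y; about 0.025 kg. Origin at the centre of its length and width, on its underside, z up.
- plaster_reel: bystander: beige reel of sticking plaster lying flat, 66 mm diameter, 25 mm high, loose; not to be disturbed. Origin at the centre of its underside, z up.
- ointment_pot: bystander: low round white and blue ointment pot, 69 mm diameter, 41 mm high, loose; not to be disturbed. Origin at the centre of its underside, z up.
- big_cup: fixed grey holder, the larger round cup on an 87 mm square foot: pocket 65 mm diameter, inner floor 6 mm above the bench, rim with flared lip 24 mm above the bench. Made for the 51 mm bottle. Origin at the centre of its underside, at bench height, z up.
- small_cup: fixed grey holder, the smaller round cup on a 69 mm square foot: pocket 47 mm diameter, inner floor 6 mm above the bench, rim with flared lip 24 mm above the bench. Made for the 33 mm dropper bottle. Origin at the centre of its underside, at bench height, z up.
- slot: fixed grey holder, a rectangular pocket closed on four sides on a 61 x 113 mm foot: inside 37 mm along its x and 89 mm along its y, inner floor 6 mm above the bench, walls 5 mm thick up to 24 mm above the bench. Made for the swab carton standing upright. Origin at the centre of its underside, at bench height, z up.
- cradle: fixed grey holder, a low cradle 54 x 150 mm: flat bed 8 mm above the bench; end stops and four short side rails near the ends, 17 mm above the bench; inside 34 mm along its x, 134 mm along its y; sides open over the middle 92 mm for the fingers. For the thermometer lying flat along its y, either way round. Origin at the centre of its underside, at bench height, z up.
Mind the look-alikes: they are no part of the job. What is shaped like the antiseptic_bottle but yellow is not meant.

How it is judged (in metres and radians):
At the end, for the whole second after the job is handed in: Each of the four rests released in its own holder: within 14 mm of the centre, within 3 mm of the floor height, level within 0.1 rad; carton and thermometer within 0.3 rad of the holder's direction, either way round. Reel and pot within 20 mm of where they were (horizontal distance between antiseptic_bottle and big_cup below 0.014 m and z of antiseptic_bottle in the frame of big_cup between 0.003 and 0.009 m and angle between each of antiseptic_bottle, dropper_bottle, swab_pack, thermometer's own z axis and vertical below 0.1 rad and linear speed of each of antiseptic_bottle, dropper_bottle, swab_pack, thermometer below 0.02 m/s and angular speed of each of antiseptic_bottle, dropper_bottle, swab_pack, thermometer below 0.3 rad/s and horizontal distance between dropper_bottle and small_cup below 0.014 m and z of dropper_bottle in the frame of small_cup between 0.003 and 0.009 m and horizontal distance between swab_pack and slot below 0.014 m and z of swab_pack in the frame of slot between 0.003 and 0.009 m and angle between the y axis of swab_pack and the y axis of slot, either way round below 0.3 rad and horizontal distance between thermometer and cradle below 0.014 m and z of thermometer in the frame of cradle between 0.005 and 0.011 m and angle between the y axis of thermometer and the y axis of cradle, either way round below 0.3 rad and distance of each of plaster_reel, ointment_pot from where it was at the start of the episode below 0.02 m); the robot touches nothing.
It fails at once if the plaster reel was pushed away or knocked over (distance of plaster_reel from where it was at the start of the episode above 0.02 m or angle between plaster_reel's own z axis and vertical above 0.3 rad).
It fails at once if the ointment pot was pushed away or knocked over (distance of ointment_pot from where it was at the start of the episode above 0.02 m or angle between ointment_pot's own z axis and vertical above 0.3 rad).
It also fails if it takes over 115 s, if anything falls off the work surface, if the arm or the gripper's body presses on something with over 40 N, if the wrist force passes 120 N, or if a joint passes its speed limit or range.

## Working session

There is one attempt and no reset: what is moved stays moved. The work goes in short steps, Python scripts to look and compute and a shell command to move; the robot and the scene stay as the last step left them, time stands still between calls to the robot, and variables do not carry over. Pictures are saved under pics/ and viewed, at most 14 in all, crops included, and the job is handed in when it is done.

```bash
mkdir -p pics; ls; python3 - <<'E'
from workcell import status, eyes
import cv2,pickle
for n in("scene","top"):
    d=eyes.get_image(n); pickle.dump(d,open(n+".pkl","wb")); cv2.imwrite(f"pics/{n}0.png",d["img"][:,:,::-1])
    print(n,d["fx"],d["cx"],d["cy"],d["R"],d["t"])
print(status.get_obs())
E
```

```text
pics
scene 588.4127543511715 313.2789922889396 241.3654967622525 [[-0.51271131 -0.85853671  0.00646803]
 [-0.67940733  0.40110773 -0.61442516]
 [ 0.52491217 -0.31941715 -0.7889486 ]] [ 242.57496626  390.61093214 1129.67397575]
top 556.7363206727098 316.9134238840467 244.7086619639403 [[ 0.00167278 -0.99978171  0.02082633]
 [-0.98561868 -0.00516754 -0.16890564]
 [ 0.16897639 -0.02024428 -0.98541217]] [ -49.09226014  509.58907865 1200.5886649 ]
{'t': 0.1, 'qpos': array([-1.22999659e+00,  4.23757748e-01,  1.63058743e+00,  1.48692044e-05,
        1.08859211e+00, -1.89996690e-02]), 'qvel': array([-0.00151192, -0.00116209, -0.00068125,  0.00201313,  0.00016335,
       -0.0003391 ]), 'joint_torque': array([ 1.77076640e-05, -5.45610130e+01, -2.74324358e+01,  6.44604745e-02,
        1.89116865e-02, -1.92959504e-05]), 'ee_pos': array([ 219.91911861, -584.50940886,  221.99386541]), 'orientation': array([-3.08958651e+00, -5.61879457e-01,  3.17827506e-04]), 'ft_force': array([-0.21602048,  0.44788641, -0.59593682]), 'moment': array([ 0.0252715 ,  0.02003912, -0.00773355]), 'grasp_force': 0.0, 'width': 88.21587084007432}
```

View pics/top0.png

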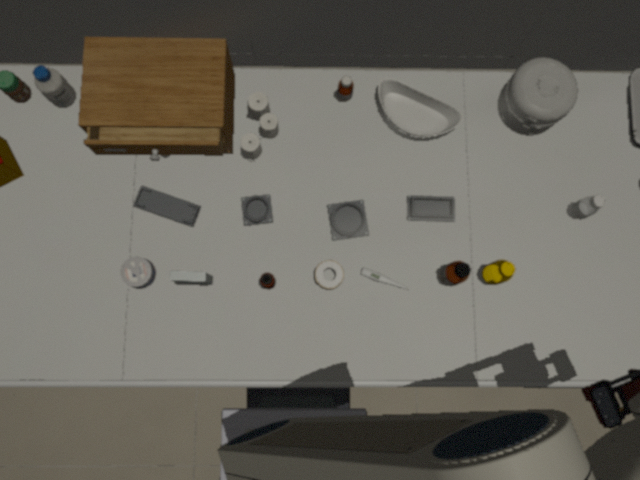

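View pics/scene0.png

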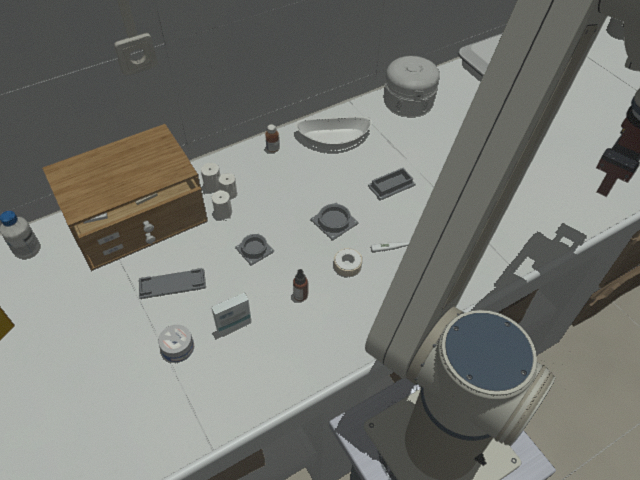

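The top view holds these things:

- **Possible targets:** the brown bottle with black cap is at (457,272). The yellow one at (497,271) is a look-alike. The small brown bottle with white cap at (345,88) and the grey-white one at (588,205) are not meant. The dropper is at (267,281), the carton at (190,277) and the thermometer at (385,279).
- **Holders:** cradle (167,205), small cup (257,209), big cup (348,219), slot (431,208).
- **Bystanders:** reel (329,274) and pot (137,272).

```bash
cat > h.py <<'E'
import numpy as np,cv2,pickle
from scipy.spatial.transform import Rotation as Ro
def cloud(d):
    v,u=np.mgrid[:480,:640]; z=d["range_z"].astype(float)
    c=np.stack([(u-d["cx"])/d["fx"]*z,(v-d["cy"])/d["fy"]*z,z],-1)
    P=(c-d["t"])@d["R"]; P[z==0]=np.nan
    return P
def ray(d,u,v,h):
    r=np.array([(u-d["cx"])/d["fx"],(v-d["cy"])/d["fy"],1])@d["R"]; o=-d["t"]@d["R"]
    return o+r*(h-o[2])/r[2]
def pix(d,X):
    c=d["R"]@np.array(X,float)+d["t"]; return d["fx"]*c[0]/c[2]+d["cx"],d["fy"]*c[1]/c[2]+d["cy"]
def to_tool(target,yaw=None):
    "tool-frame shift from present pose to world target; yaw = direction of finger-closing axis"
    from workcell import status
    o=status.get_obs(); R=Ro.from_rotvec(o["orientation"])
    print("pos",o["ee_pos"].round(1),"yaxis yaw",np.arctan2(*R.as_matrix()[1::-1,1]).round(3),"zax",R.as_matrix()[:,2].round(3),"q6",o["qpos"][5].round(2))
    print("shift",R.inv().apply(np.array(target)-o["ee_pos"]).round(1))
E
python3 - <<'E'
from h import *
d=pickle.load(open("top.pkl","rb"));P=cloud(d)
im=d["img"]
W=dict(anti=(440,255,477,290),yel=(478,255,520,290),drop=(252,265,282,295),carton=(165,262,215,292),therm=(355,262,415,295),reel=(310,255,347,293),pot=(115,252,157,292),cradle=(128,180,206,230),small=(236,190,278,230),big=(322,195,374,245),slot=(400,190,462,226))
for n,(a,b,c,e) in W.items():
    Q=P[b:e,a:c].reshape(-1,3); I=im[b:e,a:c].reshape(-1,3)
    bench=np.nanmedian(Q[np.abs(Q[:,2])<6][:,2])
    t=np.nanpercentile(Q[:,2],98)
    for lo in {4,t-8}:
        S=Q[Q[:,2]>lo][:,:2].astype(np.float32)
        if len(S)>4:
            r=cv2.minAreaRect(S); print(n,"bench%.1f top%.1f"%(bench,t),"lo%.0f"%lo,len(S),np.round(S.mean(0),1),"rect",np.round(r[0],1),np.round(r[1],1),round(r[2],1))
g=cv2.resize(im[180:300,110:525],None,fx=1.9,fy=1.9,interpolation=cv2.INTER_CUBIC)
g=np.clip(g.astype(float)*1.5,0,255).astype(np.uint8)
cv2.imwrite("pics/crop.png",g[:,:,::-1])
s=pickle.load(open("scene.pkl","rb"))
E
```

```text
anti bench-0.5 top109.9 lo4 630 [ 444.4 -346.6] rect [ 455.7 -370.8] [84.4 79.1] 82.6
anti bench-0.5 top109.9 lo102 180 [ 448.3 -354.2] rect [ 448.1 -353.9] [31.3 30.6] 34.5
yel bench-0.6 top109.5 lo4 671 [ 447.7 -441.3] rect [ 453.5 -467.1] [91.  78.8] 87.8
yel bench-0.6 top109.5 lo101 182 [ 450.3 -449. ] rect [ 451.  -448.7] [30.4 30.2] 0.7
drop bench-0.0 top96.6 lo89 31 [429.8  62.4] rect [429.9  62.3] [10.7 10.9] 2.5
drop bench-0.0 top96.6 lo4 248 [427.9  61.7] rect [434.4  65.3] [64.  63.6] 0.1
carton bench-0.2 top100.7 lo4 537 [432.2 224.6] rect [441.7 240.3] [ 66.5 110.2] 0.4
carton bench-0.2 top100.7 lo93 335 [433.1 226.8] rect [433.4 227.8] [75.  20.8] 87.8
therm bench-0.3 top11.4 lo3 408 [ 440.2 -193.5] rect [ 440.3 -205. ] [ 73.3 134. ] 0.5
therm bench-0.3 top11.4 lo4 362 [ 440.5 -192.1] rect [ 440.2 -204.9] [ 73.3 133.5] 0.5
reel bench-0.4 top28.7 lo4 594 [446.5 -73.9] rect [449.5 -71.2] [80.  85.2] 85.8
reel bench-0.4 top28.7 lo21 494 [447.2 -74.3] rect [446.5 -75.1] [64.  63.1] 0.1
pot bench-0.1 top45.2 lo4 930 [447.6 350.4] rect [453.  363.9] [89.3 92.6] 3.0
pot bench-0.1 top45.2 lo37 706 [449.2 353.5] rect [449.2 354.4] [66.9 66.8] 88.4
cradle bench0.3 top16.0 lo4 1495 [605.9 302. ] rect [611.3 301.8] [118.3 178.8] 2.4
cradle bench0.3 top16.0 lo8 757 [606.1 302. ] rect [587.3 306.8] [148.1  92.4] 71.1
small bench0.8 top24.8 lo17 228 [601.3  93.8] rect [599.4  93.4] [59.1 59.7] 40.5
small bench0.8 top24.8 lo4 716 [598.   92.9] rect [599.   92.7] [95.5 92.8] 90.0
big bench0.9 top24.9 lo17 313 [ 579.4 -119.4] rect [ 577.  -118.4] [77.3 78.7] 47.2
big bench0.9 top24.9 lo4 1114 [ 575.5 -117.9] rect [ 576.8 -120.7] [116.6 117. ] 0.8
slot bench0.8 top25.2 lo17 293 [ 605.4 -314.9] rect [ 604.9 -313.9] [98.8 48.7] 88.5
slot bench0.8 top25.2 lo4 992 [ 604.1 -314.2] rect [ 606.5 -318. ] [ 84.4 139.2] 1.2
```

View pics/crop.png

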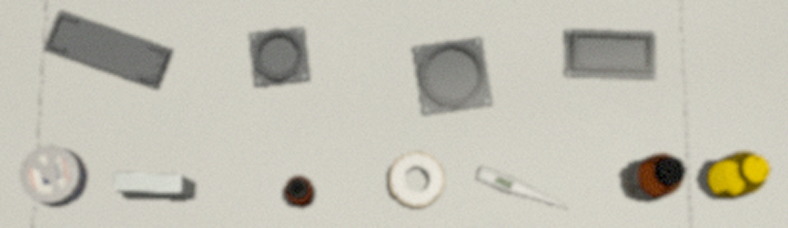

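The crop shows the bottle's black cap at crop (668,170), separate from the yellow bottle at (740,172), so my choice stands. Next I refine the two long things and check clearance to the drawer box.

```bash
python3 - <<'E'
from h import *
d=pickle.load(open("top.pkl","rb"));P=cloud(d);im=cv2.GaussianBlur(d["img"],(3,3),0)
g=cv2.cvtColor(im,cv2.COLOR_RGB2GRAY)
def blob(m,w,h,name):
    a,b,c,e=w; k=np.zeros_like(m,np.uint8);k[b:e,a:c]=m[b:e,a:c]
    cs,_=cv2.findContours(k,cv2.RETR_EXTERNAL,cv2.CHAIN_APPROX_NONE); q=max(cs,key=cv2.contourArea)[:,0]
    S=np.array([ray(d,u,v,h)[:2] for u,v in q],np.float32); r=cv2.minAreaRect(S)
    B=cv2.boxPoints(r); L=max((B[1]-B[0],B[2]-B[1]),key=np.linalg.norm); L=L*np.sign(L[1]); 
    print(name,np.round(r[0],1),np.round(r[1],1),"long yaw %.3f"%np.arctan2(L[1],L[0]))
for n,w in dict(cradle=(125,178,210,232),small=(236,190,278,230),big=(322,195,374,245),slot=(400,190,462,226)).items():
    loc=np.percentile(g[w[1]:w[3],w[0]:w[2]],95); print(loc,end=" "); blob(g<loc*0.8,w,6 if n!="cradle" else 10,n)
w=(355,262,415,298); z=P[...,2]; 
bg=cv2.medianBlur(g,41).astype(int)
print(np.percentile(g[w[1]:w[3],w[0]:w[2]],[2,10,50,90,98]))
blob(cv2.medianBlur(np.nan_to_num(z).astype(np.float32),3)>5,w,8,"therm z")
S=P[w[1]:w[3],w[0]:w[2]].reshape(-1,3);S=S[(S[:,2]>6)];print(len(S),np.median(S,0))
Q=P[100:175,80:240].reshape(-1,3);Q=Q[Q[:,2]>40];print("box minx",np.percentile(Q[:,0],[0,.2,1,5]),Q[Q[:,0].argsort()[:5]].round())
blob(cv2.medianBlur(np.nan_to_num(z).astype(np.float32),3)>90,(165,262,215,292),99,"carton")
E
```

```text
137.0 cradle [604.8 299.7] [152.1  54.9] long yaw 1.234
137.0 small [598.8  92.5] [70.5 69.4] long yaw 0.133
137.0 big [ 575.9 -119. ] [87.  87.1] long yaw 1.740
137.0 slot [ 604.8 -312.9] [113.1  60.2] long yaw 1.545
[117.18 132.   139.   140.   142.  ]
therm z [ 440.3 -193.9] [97.9 18.7] long yaw 1.213
265 [ 442.0084405  -185.71807149    8.74447927]
box minx [674.96528908 678.67117049 697.85439573 700.30635993] [[675. 302. 131.]
 [676. 299. 128.]
 [676. 301. 134.]
 [677. 297. 126.]
 [677. 302. 125.]]
carton [433.  227.1] [76.  20.6] long yaw 1.529
```

```bash
python3 - <<'E'
from h import *
to_tool([448,-354,150])
E
```

```text
pos [ 219.9 -584.5  222. ] yaxis yaw -1.211 zax [-0.     0.001 -1.   ] q6 -0.02
shift [ 294.6 -135.4   72.2]
```

The rows are not in the units I measure in: shifts go in shares of 300 mm and turns go in shares of 60 degrees. I convert before sending: -0.121 rad / 1.0472 = -0.1155.

```bash
echo '[[0, 0, 0, 0, 0, -0.1155], [0, 0, 0, 0, 0, -0.1155], [0, 0, 0, 0, 0, -0.1155], [0, 0, 0, 0, 0, -0.1155], [0, 0, 0, 0, 0, -0.1155]]' | python3 -m jog 88
echo '[[0, 0, 0, 0, 0, -0.1155], [0, 0, 0, 0, 0, -0.1155], [0, 0, 0, 0, 0, -0.1155], [0, 0, 0, 0, 0, -0.1155], [0, 0, 0, 0, 0, -0.1155]]' | python3 -m jog
echo '[[0.0933, 0.0933, 0, 0, 0, 0], [0.0933, 0.0933, 0, 0, 0, 0], [0.0933, 0.0933, 0, 0, 0, 0], [0.0933, 0.0933, 0, 0, 0, 0], [0.0933, 0.0933, 0, 0, 0, 0]]' | python3 -m jog
echo '[[0.0933, 0.0933, 0, 0, 0, 0], [0.0933, 0.0933, 0, 0, 0, 0], [0.0933, 0.0933, 0, 0, 0, 0], [0, 0, 0, 0, 0, 0]]' | python3 -m jog
python3 - <<'E'
from h import *
to_tool([448.2,-354,43])
E
```

```text
t: 0.52
ee_pos: [220.0, -584.7, 222.2]
orientation: [-2.778, -1.465, -0.0]
ft_force: [0.5, 0.5, -0.1]
width: 88.2
grasp_force: 0.0
t: 0.93
ee_pos: [220.0, -584.6, 222.2]
orientation: [-2.215, -2.226, -0.001]
ft_force: [-0.7, 0.7, -0.3]
width: 88.0
grasp_force: 0.0
t: 1.35
ee_pos: [360.9, -443.5, 222.4]
orientation: [-2.223, -2.219, -0.0]
ft_force: [0.3, -0.7, -0.5]
width: 87.8
grasp_force: 0.0
t: 1.68
ee_pos: [448.0, -356.8, 222.5]
orientation: [-2.217, -2.225, -0.003]
ft_force: [-1.1, 0.5, 0.5]
width: 87.7
grasp_force: 0.0
pos [ 448.  -356.8  222.5] yaxis yaw 0.004 zax [ 0.001  0.001 -1.   ] q6 -0.7
shift [  2.5   0.  179.5]
```

In the tool's units: 40 mm / 300 = 0.1333, 34 mm / 300 = 0.1133.

```bash
echo '[[0.009, 0, 0.0833, 0, 0, 0], [0, 0, 0.1333, 0, 0, 0], [0, 0, 0.1333, 0, 0, 0], [0, 0, 0.1333, 0, 0, 0], [0, 0, 0.1133, 0, 0, 0]]' | python3 -m jog
echo '[[0, 0, 0, 0, 0, 0], [0, 0, 0, 0, 0, 0], [0, 0, 0, 0, 0, 0], [0, 0, 0, 0, 0, 0], [0, 0, 0, 0, 0, 0]]' | python3 -m jog 0
python3 - <<'E'
from h import *
from workcell import eyes,status
d=eyes.get_image("top");P=cloud(d)
Q=P.reshape(-1,3);Q=Q[(Q[:,2]>112)&(Q[:,2]<260)&(np.abs(Q[:,0]-448)<150)&(np.abs(Q[:,1]+354)<150)]
for a in range(110,260,25):
    S=Q[(Q[:,2]>=a)&(Q[:,2]<a+25)]
    if len(S)>5: print(a,len(S),np.percentile(S,[2,98],0).round()[:,:2].tolist())
o=status.get_obs();print(o['width'],o['grasp_force'])
d0=pickle.load(open("top.pkl","rb"));Q=cloud(d0).reshape(-1,3)
Q=Q[(Q[:,2]>50)&(Q[:,2]<250)&(Q[:,0]>600)&(Q[:,0]<800)&(Q[:,1]>150)]
for y in range(150,460,30):
    S=Q[(Q[:,1]>=y)&(Q[:,1]<y+30)]; print(y,len(S),np.percentile(S[:,0],[.5,3,10]).round() if len(S)>20 else '', np.percentile(S[:,2],99).round() if len(S)>20 else '')
print(ray(d0,409,290,5),ray(d0,361,270,8))
E
```

```text
t: 2.1
ee_pos: [443.2, -358.2, 41.3]
orientation: [-2.222, -2.219, 0.0]
ft_force: [-0.2, -0.1, 0.2]
width: 87.9
grasp_force: 0.0
t: 2.52
ee_pos: [445.6, -359.7, 46.2]
orientation: [2.22, 2.217, 0.001]
ft_force: [-0.3, -0.2, 0.5]
width: 58.1
grasp_force: 0.0
110 17 [[477.0, -327.0], [526.0, -324.0]]
135 146 [[468.0, -337.0], [527.0, -324.0]]
160 294 [[491.0, -366.0], [533.0, -325.0]]
53.77624743664819 0.7232169487451756
150 956 [699. 700. 703.] 173.0
180 817 [699. 700. 701.] 174.0
210 826 [699. 700. 701.] 174.0
240 816 [700. 700. 701.] 173.0
270 850 [678. 685. 701.] 173.0
300 836 [677. 685. 701.] 174.0
330 825 [699. 700. 701.] 174.0
360 824 [699. 700. 701.] 173.0
390 825 [699. 700. 701.] 174.0
420 864 [700. 700. 701.] 174.0
450 19  
[ 412.64779925 -258.52077261    5.        ] [ 457.75804198 -149.00389059    8.        ]
```

```bash
echo '[[0, 0, 0, 0, 0, 0], [0, 0, 0, 0, 0, 0], [0, 0, 0, 0, 0, 0], [0, 0, 0, 0, 0, 0]]' | python3 -m jog 0
python3 -c "
from h import *
to_tool([448.2,-354,43]);from workcell import status;print(status.get_obs()['grasp_force'])"
```

```text
t: 2.9
ee_pos: [445.6, -359.5, 45.6]
orientation: [2.22, 2.218, 0.0]
ft_force: [0.2, 1.7, 9.1]
width: 50.0
grasp_force: 30.0
pos [ 445.6 -359.5   45.6] yaxis yaw -0.001 zax [ 0.003 -0.002 -1.   ] q6 -0.7
shift [5.5 2.6 2.6]
30.00163739081472
```

In the tool's units: -25 mm / 300 = -0.0833, -15 mm / 300 = -0.05.

```bash
echo '[[0, 0, -0.05, 0, 0, 0], [0, 0, -0.0833, 0, 0, 0], [0, 0, -0.0833, 0, 0, 0], [0, 0, -0.0833, 0, 0, 0], [0, 0, -0.0333, 0, 0, 0]]' | python3 -m jog
echo '[[0.05, 0.0267, 0, 0, 0, 0], [0.1, 0.0567, 0, 0, 0, 0], [0.1, 0.0567, 0, 0, 0, 0], [0.1, 0.0567, 0, 0, 0, 0], [0.1, 0.0567, 0, 0, 0, 0]]' | python3 -m jog
echo '[[0.1, 0.0567, 0, 0, 0, 0], [0.1, 0.0567, 0, 0, 0, 0], [0.0833, 0.0467, 0, 0, 0, 0], [0.05, 0.0233, 0, 0, 0, 0], [0, 0, 0, 0, 0, 0]]' | python3 -m jog
python3 - <<'E'
from h import *
from workcell import eyes
to_tool([576.5,-124.5,51.6])
d=eyes.get_image("top");cv2.imwrite("pics/t1.png",cv2.resize(d["img"][140:320,270:510],None,fx=3,fy=3)[:,:,::-1])
E
```

```text
t: 3.32
ee_pos: [445.5, -359.5, 147.2]
orientation: [2.219, 2.217, 0.001]
ft_force: [0.2, -0.7, -1.5]
width: 49.7
grasp_force: 30.0
t: 3.73
ee_pos: [520.5, -222.1, 143.4]
orientation: [-2.223, -2.219, 0.0]
ft_force: [1.2, -0.6, -3.1]
width: 49.9
grasp_force: 30.0
t: 4.15
ee_pos: [576.6, -120.6, 143.3]
orientation: [-2.219, -2.224, -0.001]
ft_force: [-0.4, 0.8, -1.2]
width: 49.9
grasp_force: 30.0
pos [ 576.6 -120.6  143.3] yaxis yaw 0.002 zax [ 0.     0.001 -1.   ] q6 -0.23
shift [-4.  -0.1 91.7]
```

View pics/t1.png

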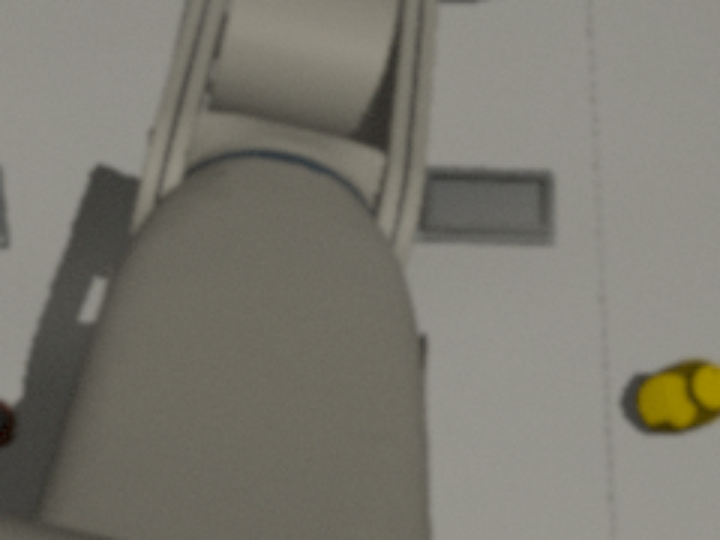

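The top view is blocked by the arm, though the bottle has left its place and the yellow one stands undisturbed at crop (680,395). The scene camera can give the held bottle's axis.

```bash
python3 - <<'E'
from h import *
from workcell import eyes
d=eyes.get_image("scene");P=cloud(d);im=d["img"].astype(int)
n=(np.abs(P[...,0]-577)<60)&(np.abs(P[...,1]+120)<60)&(P[...,2]>85)&(P[...,2]<160)
C=d["R"].T@(-d["t"]);print("cam",C.round())
S=P[n&(im[...,0]>1.5*im[...,2])&(P[...,2]<150)];print(len(S))
from scipy.optimize import least_squares
r=least_squares(lambda p:np.hypot(S[:,0]-p[0],S[:,1]-p[1])-25.5,[577,-115],loss="soft_l1");print(r.x.round(1),np.percentile(S,[2,98],0).round())
cv2.imwrite("pics/s1.png",cv2.resize(d["img"][120:330,220:480],None,fx=2.8,fy=2.8)[:,:,::-1])
E
```

```text
cam [-203.  412. 1130.]
3
[ 579.5 -113.4] [[ 554. -112.  104.]
 [ 556. -103.  107.]]
```

View pics/s1.png

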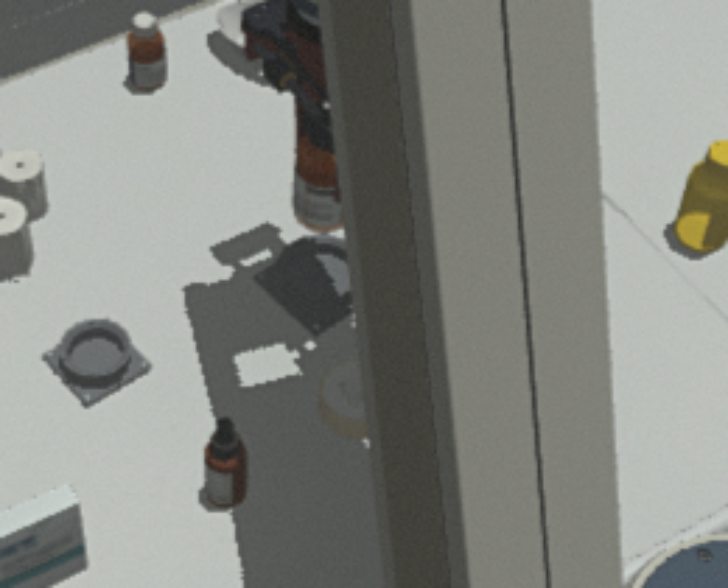

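The scene crop shows the brown bottle held upright at crop (318,170), above the big cup at (310,280). I lower it now.

In the tool's units: 22 mm / 300 = 0.0733, 15 mm / 300 = 0.05.

```bash
echo '[[-0.0133, 0, 0.05, 0, 0, 0], [0, 0, 0.0733, 0, 0, 0], [0, 0, 0.0733, 0, 0, 0], [0, 0, 0.05, 0, 0, 0], [0, 0, 0.0267, 0, 0, 0]]' | python3 -m jog
echo '[[0, 0, 0.0133, 0, 0, 0], [0, 0, 0.01, 0, 0, 0], [0, 0, 0.005, 0, 0, 0], [0, 0, 0, 0, 0, 0]]' | python3 -m jog
python3 -c "
from h import *
to_tool([576.5,-124.5,51.6])"
```

```text
t: 4.67
ee_pos: [573.4, -128.6, 59.5]
orientation: [-2.222, -2.217, 0.003]
ft_force: [-1.4, 0.4, -2.0]
width: 49.4
grasp_force: 30.0
t: 5.0
ee_pos: [575.8, -127.9, 53.7]
orientation: [2.222, 2.22, 0.001]
ft_force: [-0.0, -0.2, -2.9]
width: 49.7
grasp_force: 30.0
pos [ 575.8 -127.9   53.7] yaxis yaw -0.001 zax [ 0.001 -0.    -1.   ] q6 -0.24
shift [3.4 0.6 2.1]
```

In the tool's units: 3.4 mm / 300 = 0.0113, 1.5 mm / 300 = 0.005.

```bash
echo '[[0.0113, 0.002, 0, 0, 0, 0], [0, 0, 0.005, 0, 0, 0], [0, 0, 0, 0, 0, 0]]' | python3 -m jog
python3 -c "
from h import *
to_tool([576.5,-124.5,51.6])"
```

```text
t: 5.25
ee_pos: [576.4, -124.0, 52.0]
orientation: [2.222, 2.22, 0.001]
ft_force: [-0.2, 0.2, -1.7]
width: 49.8
grasp_force: 30.0
pos [ 576.4 -124.    52. ] yaxis yaw -0.0 zax [ 0.001 -0.    -1.   ] q6 -0.23
shift [-0.5  0.1  0.4]
```

In the tool's units: 0.6 mm / 300 = 0.002.

```bash
echo '[[0, 0, 0.002, 0, 0, 0], [0, 0, 0, 0, 0, 0], [0, 0, 0, 0, 0, 0], [0, 0, 0, 0, 0, 0]]' | python3 -m jog 88
echo '[[0, 0, 0, 0, 0, 0], [0, 0, 0, 0, 0, 0], [0, 0, -0.05, 0, 0, 0], [0, 0, -0.1, 0, 0, 0], [0, 0, -0.1, 0, 0, 0]]' | python3 -m jog
echo '[[0, 0, -0.1, 0, 0, 0], [0, 0, -0.0667, 0, 0, 0], [0.0833, -0.0667, 0, 0, 0, 0], [0.0833, -0.0667, 0, 0, 0, 0], [0.0833, -0.0667, 0, 0, 0, 0]]' | python3 -m jog
echo '[[0.0833, -0.0667, 0, 0, 0, 0], [0.0833, -0.0667, 0, 0, 0, 0], [0.0833, -0.0667, 0, 0, 0, 0], [0.0833, -0.0667, 0, 0, 0, 0], [0.0333, -0.02, 0, 0, 0, 0]]' | python3 -m jog
python3 - <<'E'
from h import *
from workcell import eyes
to_tool([429.9,62.4,31])
d=eyes.get_image("top");P=cloud(d)
S=P[190:250,300:400].reshape(-1,3);S=S[(S[:,2]>104)&(S[:,2]<122)];print(len(S),S.mean(0) if len(S) else "")
d=eyes.get_image("scene");pickle.dump(d,open("s2.pkl","wb"));P=cloud(d);n=(np.abs(P[...,0]-577)<45)&(np.abs(P[...,1]+119)<45)&(P[...,2]>104)&(P[...,2]<122);print(n.sum(),P[n].mean(0))
E
```

```text
t: 5.58
ee_pos: [576.4, -124.3, 51.3]
orientation: [2.222, 2.22, 0.0]
ft_force: [-0.2, 1.1, 0.0]
width: 72.8
grasp_force: 0.0
t: 6.0
ee_pos: [575.0, -124.0, 125.8]
orientation: [-2.221, -2.218, 0.003]
ft_force: [0.1, 1.0, 0.8]
width: 87.6
grasp_force: 0.0
t: 6.42
ee_pos: [515.6, -48.7, 176.6]
orientation: [2.223, 2.218, 0.001]
ft_force: [-0.2, -0.1, 0.3]
width: 88.1
grasp_force: 0.0
t: 6.83
ee_pos: [427.2, 62.6, 175.9]
orientation: [-2.22, -2.221, 0.002]
ft_force: [-0.2, -1.4, 0.6]
width: 87.6
grasp_force: 0.0
pos [427.2  62.6 175.9] yaxis yaw 0.0 zax [-0.002  0.    -1.   ] q6 0.12
shift [ -0.2   3.  144.9]
181 [ 576.48726118 -119.10575363  113.08020683]
133 [ 574.39124503 -121.31289234  112.15792424]
```

The bottle is now in the big cup at (576.5,-119), with its top at about 113 mm. Next is the dropper.

In the tool's units: 25 mm / 300 = 0.0833, 20 mm / 300 = 0.0667.

```bash
echo '[[0, 0.009, 0.05, 0, 0, 0], [0, 0, 0.0833, 0, 0, 0], [0, 0, 0.0833, 0, 0, 0], [0, 0, 0.0833, 0, 0, 0], [0, 0, 0.0667, 0, 0, 0]]' | python3 -m jog
echo '[[0, 0, 0.05, 0, 0, 0], [0, 0, 0.0333, 0, 0, 0], [0, 0, 0.02, 0, 0, 0], [0, 0, 0.0133, 0, 0, 0], [0, 0, 0, 0, 0, 0]]' | python3 -m jog
python3 -c "
from h import *
to_tool([429.9,62.4,31])"
```

```text
t: 7.35
ee_pos: [434.3, 60.0, 64.6]
orientation: [2.223, 2.219, 0.001]
ft_force: [0.0, -0.1, 0.0]
width: 87.8
grasp_force: 0.0
t: 7.77
ee_pos: [433.4, 60.6, 30.8]
orientation: [-2.223, -2.22, 0.0]
ft_force: [-0.5, -0.4, 0.6]
width: 87.6
grasp_force: 0.0
pos [433.4  60.6  30.8] yaxis yaw -0.001 zax [-0. -0. -1.] q6 0.11
shift [ 1.8 -3.5 -0.2]
```

In the tool's units: -3.5 mm / 300 = -0.0117, 1.8 mm / 300 = 0.006.

```bash
echo '[[0.006, -0.0117, 0, 0, 0, 0], [0, 0, 0, 0, 0, 0], [0, 0, 0, 0, 0, 0]]' | python3 -m jog
echo '[[0, 0, 0, 0, 0, 0], [0, 0, 0, 0, 0, 0], [0, 0, 0, 0, 0, 0], [0, 0, 0, 0, 0, 0], [0, 0, 0, 0, 0, 0]]' | python3 -m jog 0
echo '[[0, 0, 0, 0, 0, 0], [0, 0, 0, 0, 0, 0], [0, 0, 0, 0, 0, 0], [0, 0, 0, 0, 0, 0], [0, 0, 0, 0, 0, 0]]' | python3 -m jog
python3 -c "
from h import *
to_tool([429.9,62.4,31])"
echo '[[0, 0, -0.0333, 0, 0, 0], [0, 0, -0.0667, 0, 0, 0], [0, 0, -0.0833, 0, 0, 0], [0, 0, -0.0833, 0, 0, 0], [0, 0, -0.0667, 0, 0, 0]]' | python3 -m jog
echo '[[0.01, 0.06, 0, 0, 0, 0], [0.02, 0.1067, 0, 0, 0, 0], [0.02, 0.1067, 0, 0, 0, 0], [0.02, 0.1067, 0, 0, 0, 0], [0.02, 0.1067, 0, 0, 0, 0]]' | python3 -m jog
echo '[[0.01, 0.0533, 0, 0, 0, 0], [0, 0.02, 0, 0, 0, 0], [0, 0, 0, 0, 0, 0]]' | python3 -m jog
python3 -c "
from h import *
to_tool([599,92.7,37])"
```

```text
t: 8.02
ee_pos: [429.7, 62.9, 31.7]
orientation: [2.222, 2.22, 0.001]
ft_force: [-0.4, -0.1, 0.6]
width: 87.8
grasp_force: 0.0
t: 8.43
ee_pos: [429.6, 62.7, 31.1]
orientation: [2.223, 2.22, 0.0]
ft_force: [-0.6, 0.0, -0.3]
width: 58.1
grasp_force: 0.0
t: 8.85
ee_pos: [429.5, 62.7, 31.0]
orientation: [-2.222, -2.22, 0.0]
ft_force: [0.1, -0.1, -1.1]
width: 31.8
grasp_force: 30.0
pos [429.5  62.7  31. ] yaxis yaw -0.001 zax [-0.  0. -1.] q6 0.12
shift [-0.3  0.4  0. ]
t: 9.27
ee_pos: [429.5, 62.7, 133.2]
orientation: [2.222, 2.22, 0.001]
ft_force: [0.2, 0.2, -1.2]
width: 32.0
grasp_force: 30.0
t: 9.68
ee_pos: [576.8, 89.8, 132.0]
orientation: [2.222, 2.22, 0.0]
ft_force: [0.4, -0.5, -0.9]
width: 31.8
grasp_force: 30.0
t: 9.93
ee_pos: [598.1, 92.6, 131.3]
orientation: [2.222, 2.22, 0.0]
ft_force: [-0.6, 0.4, -0.9]
width: 31.7
grasp_force: 30.0
pos [598.1  92.6 131.3] yaxis yaw -0.001 zax [ 0. -0. -1.] q6 0.13
shift [ 0.1  0.9 94.3]
```

In the tool's units: 18 mm / 300 = 0.06, 12 mm / 300 = 0.04.

```bash
echo '[[0, 0.0033, 0.0333, 0, 0, 0], [0, 0, 0.06, 0, 0, 0], [0, 0, 0.06, 0, 0, 0], [0, 0, 0.04, 0, 0, 0], [0, 0, 0.0167, 0, 0, 0]]' | python3 -m jog
echo '[[0, 0, 0, 0, 0, 0], [0, 0, 0, 0, 0, 0]]' | python3 -m jog
python3 -c "
from h import *
to_tool([599,92.7,37])"
```

```text
t: 10.35
ee_pos: [595.8, 92.1, 65.8]
orientation: [-2.221, -2.218, 0.006]
ft_force: [-0.0, 0.0, -0.9]
width: 32.0
grasp_force: 30.0
t: 10.52
ee_pos: [598.2, 92.5, 68.2]
orientation: [-2.222, -2.22, 0.001]
ft_force: [0.3, -0.4, -1.0]
width: 31.6
grasp_force: 30.0
pos [598.2  92.5  68.2] yaxis yaw -0.001 zax [-0.001 -0.    -1.   ] q6 0.13
shift [ 0.2  0.8 31.2]
```

In the tool's units: 8 mm / 300 = 0.0267, 7 mm / 300 = 0.0233.

```bash
echo '[[0, 0.0027, 0.0267, 0, 0, 0], [0, 0, 0.0267, 0, 0, 0], [0, 0, 0.0233, 0, 0, 0], [0, 0, 0.0167, 0, 0, 0], [0, 0, 0, 0, 0, 0]]' | python3 -m jog
echo '[[0, 0, 0.0087, 0, 0, 0], [0, 0, 0, 0, 0, 0]]' | python3 -m jog
python3 -c "
from h import *
to_tool([599,92.7,37])"
```

```text
t: 10.93
ee_pos: [598.4, 92.4, 38.7]
orientation: [-2.222, -2.219, 0.003]
ft_force: [1.0, -0.5, 0.3]
width: 31.9
grasp_force: 30.0
t: 11.1
ee_pos: [599.5, 92.6, 37.3]
orientation: [2.223, 2.22, 0.0]
ft_force: [-0.1, 0.7, -1.3]
width: 31.8
grasp_force: 30.0
pos [599.5  92.6  37.3] yaxis yaw -0.001 zax [ 0.  0. -1.] q6 0.13
shift [ 0.1 -0.5  0.3]
```

In the tool's units: 0.4 mm / 300 = 0.0013.

```bash
echo '[[0, 0, 0.0013, 0, 0, 0], [0, 0, 0, 0, 0, 0], [0, 0, 0, 0, 0, 0], [0, 0, 0, 0, 0, 0], [0, 0, 0, 0, 0, 0]]' | python3 -m jog 88
echo '[[0, 0, 0, 0, 0, 0], [0, 0, 0, 0, 0, 0], [0, 0, -0.05, 0, 0, 0], [0, 0, -0.1, 0, 0, 0], [0, 0, -0.1, 0, 0, 0]]' | python3 -m jog
echo '[[0, 0, -0.1, 0, 0, 0], [0, 0, -0.1, 0, 0, 0], [0.0733, -0.09, 0, 0, 0, 0], [0.0733, -0.09, 0, 0, 0, 0], [0.0733, -0.09, 0, 0, 0, 0]]' | python3 -m jog
echo '[[0.0733, -0.09, 0, 0, 0, 0], [0.0733, -0.09, 0, 0, 0, 0], [0.0733, -0.09, 0, 0, 0, 0.0334], [0, 0, 0, 0, 0, 0], [0, 0, 0, 0, 0, 0]]' | python3 -m jog
python3 - <<'E'
from h import *
from workcell import eyes
to_tool([433,227.2,41])
d=eyes.get_image("scene");P=cloud(d)
n=(np.abs(P[...,0]-599)<30)&(np.abs(P[...,1]-93)<30)&(P[...,2]>90);print(n.sum(),P[n].mean(0),P[n].max(0))
E
```

```text
t: 11.52
ee_pos: [599.5, 92.6, 37.3]
orientation: [2.222, 2.22, 0.0]
ft_force: [0.4, -0.4, -0.5]
width: 61.6
grasp_force: 0.0
t: 11.93
ee_pos: [598.2, 92.4, 111.7]
orientation: [-2.221, -2.219, 0.004]
ft_force: [0.5, 1.1, 0.2]
width: 87.9
grasp_force: 0.0
t: 12.35
ee_pos: [517.8, 159.0, 172.8]
orientation: [2.224, 2.218, 0.002]
ft_force: [-0.2, -0.7, -0.4]
width: 88.1
grasp_force: 0.0
t: 12.77
ee_pos: [436.3, 225.6, 172.3]
orientation: [2.258, 2.185, 0.0]
ft_force: [0.4, -0.1, -0.9]
width: 87.9
grasp_force: 0.0
pos [436.3 225.6 172.3] yaxis yaw -0.033 zax [ 0. -0. -1.] q6 0.49
shift [  1.5  -3.4 131.3]
35 [596.11248734  90.70877734 100.09815168] [601.96453726  95.45674734 107.99019208]
```

In the tool's units: 22 mm / 300 = 0.0733, 12 mm / 300 = 0.04.

```bash
echo '[[0.005, -0.0113, 0.0333, 0, 0, 0], [0, 0, 0.0733, 0, 0, 0], [0, 0, 0.0733, 0, 0, 0], [0, 0, 0.0733, 0, 0, 0], [0, 0, 0.04, 0, 0, 0]]' | python3 -m jog
echo '[[0, 0, 0, 0, 0, 0], [0, 0, 0.06, 0, 0, 0], [0, 0, 0.05, 0, 0, 0], [0, 0, 0.0267, 0, 0, 0], [0, 0, 0, 0, 0, 0]]' | python3 -m jog
python3 -c "
from h import *
to_tool([433,227.2,41])"
```

```text
t: 13.23
ee_pos: [433.8, 225.0, 81.3]
orientation: [-2.262, -2.179, 0.004]
ft_force: [-0.7, 0.0, -0.1]
width: 87.6
grasp_force: 0.0
t: 13.65
ee_pos: [433.8, 225.6, 41.9]
orientation: [-2.262, -2.18, 0.003]
ft_force: [0.0, -0.2, 0.5]
width: 87.9
grasp_force: 0.0
pos [433.8 225.6  41.9] yaxis yaw -0.037 zax [-0.002 -0.001 -1.   ] q6 0.49
shift [ 1.6 -0.9  0.9]
```

In the tool's units: 1.5 mm / 300 = 0.005, -0.9 mm / 300 = -0.003.

```bash
echo '[[0.005, -0.003, 0.0017, 0, 0, 0], [0, 0, 0, 0, 0, 0], [0, 0, 0, 0, 0, 0], [0, 0, 0, 0, 0, 0], [0, 0, 0, 0, 0, 0]]' | python3 -m jog 0
echo '[[0, 0, 0, 0, 0, 0], [0, 0, 0, 0, 0, 0], [0, 0, 0, 0, 0, 0], [0, 0, 0, 0, 0, 0], [0, 0, 0, 0, 0, 0]]' | python3 -m jog
echo '[[0, 0, 0, 0, 0, 0], [0, 0, 0, 0, 0, 0], [0, 0, 0, 0, 0, 0]]' | python3 -m jog
python3 -c "
from h import *
to_tool([433,227.2,41])"
echo '[[0, 0, -0.0333, 0, 0, 0], [0, 0, -0.0833, 0, 0, 0], [0, 0, -0.1, 0, 0, 0], [0, 0, -0.1, 0, 0, 0], [0, 0, -0.1, 0, 0, 0]]' | python3 -m jog
echo '[[0, 0, -0.1, 0, 0, 0], [0, 0, -0.05, 0, 0, 0], [-0.06, 0.02, 0, 0, 0, 0], [-0.1, 0.0367, 0, 0, 0, 0], [-0.1133, 0.04, 0, 0, 0, 0]]' | python3 -m jog
echo '[[-0.1133, 0.04, 0, 0, 0, 0], [-0.1133, 0.04, 0, 0, 0, 0], [-0.1133, 0.04, 0, 0, 0, 0], [-0.1133, 0.04, 0, 0, 0, 0], [-0.1133, 0.04, 0, 0, 0, 0]]' | python3 -m jog
echo '[[-0.1133, 0.04, 0, 0, 0, 0], [-0.1133, 0.04, 0, 0, 0, 0], [-0.1133, 0.04, 0, 0, 0, 0], [-0.1133, 0.04, 0, 0, 0, 0], [-0.1133, 0.04, 0, 0, 0, 0]]' | python3 -m jog
echo '[[-0.1133, 0.04, 0, 0, 0, 0], [-0.1133, 0.04, 0, 0, 0, 0], [-0.0667, 0.0333, 0, 0, 0, 0], [0, 0, 0, 0, 0, 0], [0, 0, 0, 0, 0, 0]]' | python3 -m jog
python3 -c "
from h import *
to_tool([604.8,-313.4,47])"
```

```text
t: 14.07
ee_pos: [433.6, 228.1, 43.2]
orientation: [2.261, 2.181, 0.002]
ft_force: [0.2, -0.5, -1.1]
width: 58.0
grasp_force: 0.0
t: 14.48
ee_pos: [433.3, 227.9, 42.6]
orientation: [-2.261, -2.181, 0.0]
ft_force: [0.7, -0.1, -0.2]
width: 24.7
grasp_force: 0.0
t: 14.73
ee_pos: [433.3, 227.9, 42.6]
orientation: [-2.261, -2.181, 0.0]
ft_force: [0.0, 0.5, 1.9]
width: 22.0
grasp_force: 29.8
pos [433.3 227.9  42.6] yaxis yaw -0.036 zax [-0.  0. -1.] q6 0.5
shift [-0.7 -0.3  1.6]
t: 15.15
ee_pos: [432.9, 227.7, 169.4]
orientation: [-2.261, -2.181, 0.001]
ft_force: [0.3, 0.2, 0.0]
width: 22.0
grasp_force: 29.8
t: 15.57
ee_pos: [459.4, 144.9, 213.9]
orientation: [2.257, 2.184, 0.003]
ft_force: [-0.3, 0.3, -0.7]
width: 22.0
grasp_force: 29.8
t: 15.98
ee_pos: [513.1, -28.9, 213.4]
orientation: [2.261, 2.181, 0.0]
ft_force: [0.1, 0.3, 0.4]
width: 21.9
grasp_force: 29.8
t: 16.4
ee_pos: [567.0, -201.0, 213.3]
orientation: [2.261, 2.181, 0.0]
ft_force: [-0.1, 0.9, -0.9]
width: 22.2
grasp_force: 29.8
t: 16.82
ee_pos: [597.4, -289.2, 212.6]
orientation: [-2.263, -2.179, 0.0]
ft_force: [-0.0, -0.1, -0.5]
width: 22.4
grasp_force: 29.8
pos [ 597.4 -289.2  212.6] yaxis yaw -0.038 zax [-0.  0. -1.] q6 -0.43
shift [-24.    8.4 165.6]
```

In the tool's units: 25 mm / 300 = 0.0833, 20 mm / 300 = 0.0667, -0.01 rad / 1.0472 = -0.0095.

```bash
echo '[[-0.04, 0.0133, 0.0333, 0, 0, 0], [-0.04, 0.0133, 0.0667, 0, 0, 0], [0, 0, 0.0833, 0, 0, 0], [0, 0, 0.0833, 0, 0, 0], [0, 0, 0.0667, 0, 0, -0.0095]]' | python3 -m jog
echo '[[0, 0, 0.05, 0, 0, 0], [0, 0, 0.0267, 0, 0, 0], [0, 0, 0, 0, 0, 0], [0, 0, 0, 0, 0, 0]]' | python3 -m jog
python3 - <<'E'
from h import *
from workcell import eyes
to_tool([604.8,-312.7,48.6])
d=eyes.get_image("scene");P=cloud(d);cv2.imwrite("pics/s3.png",cv2.resize(d["img"][100:300,280:480],None,fx=2.8,fy=2.8)[:,:,::-1])
d=eyes.get_image("top");P=cloud(d);cv2.imwrite("pics/t3.png",cv2.resize(d["img"][150:300,340:520],None,fx=3,fy=3)[:,:,::-1])
E
```

```text
t: 17.23
ee_pos: [604.0, -311.5, 110.4]
orientation: [-2.248, -2.192, 0.001]
ft_force: [0.6, 0.6, -1.1]
width: 21.8
grasp_force: 29.8
t: 17.57
ee_pos: [605.2, -312.4, 89.8]
orientation: [2.25, 2.193, 0.0]
ft_force: [-0.4, 0.3, 0.3]
width: 21.9
grasp_force: 29.8
pos [ 605.2 -312.4   89.8] yaxis yaw -0.026 zax [ 0. -0. -1.] q6 -0.47
shift [-0.3 -0.4 41.2]
```

View pics/t3.png

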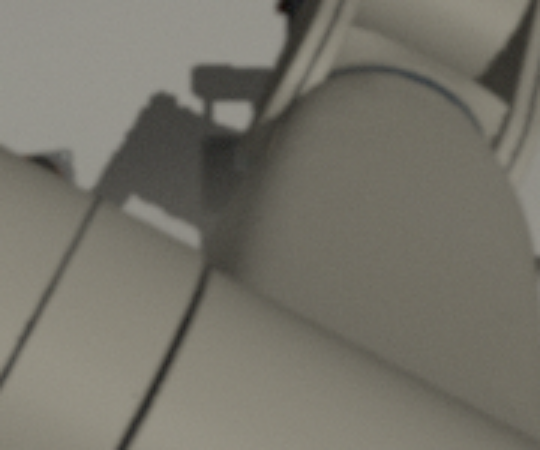

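Only the arm shows in this top crop, with the slot at about (220,180) in shadow. The encoder pose is right, so I lower the carton.

In the tool's units: 9 mm / 300 = 0.03, 8 mm / 300 = 0.0267.

```bash
echo '[[-0.001, -0.0013, 0.0267, 0, 0, 0], [0, 0, 0.03, 0, 0, 0], [0, 0, 0.03, 0, 0, 0], [0, 0, 0.0233, 0, 0, 0], [0, 0, 0.0133, 0, 0, 0]]' | python3 -m jog
echo '[[0, 0, 0.01, 0, 0, 0], [0, 0, 0, 0, 0, 0], [0, 0, 0, 0, 0, 0]]' | python3 -m jog
python3 -c "
from h import *
to_tool([604.8,-312.7,48.6])"
```

```text
t: 18.08
ee_pos: [603.7, -312.5, 50.9]
orientation: [-2.249, -2.191, 0.001]
ft_force: [-0.5, 0.2, -0.3]
width: 22.2
grasp_force: 29.8
t: 18.33
ee_pos: [604.6, -313.0, 49.4]
orientation: [-2.25, -2.192, 0.0]
ft_force: [0.5, -0.3, -0.2]
width: 22.1
grasp_force: 29.9
pos [ 604.6 -313.    49.4] yaxis yaw -0.026 zax [-0. -0. -1.] q6 -0.47
shift [0.3 0.2 0.8]
```

In the tool's units: 0.8 mm / 300 = 0.0027.

```bash
echo '[[0, 0, 0.0027, 0, 0, 0], [0, 0, 0, 0, 0, 0], [0, 0, 0, 0, 0, 0], [0, 0, 0, 0, 0, 0], [0, 0, 0, 0, 0, 0]]' | python3 -m jog 88
echo '[[0, 0, 0, 0, 0, 0], [0, 0, 0, 0, 0, 0], [0, 0, 0, 0, 0, 0], [0, 0, -0.05, 0, 0, 0], [0, 0, -0.1, 0, 0, 0]]' | python3 -m jog
echo '[[0, 0, -0.1, 0, 0, 0], [0, 0, -0.1, 0, 0, 0], [0, 0, -0.1167, 0, 0, 0], [0.1133, -0.0467, 0, 0, 0, 0], [0.1133, -0.0467, 0, 0, 0, 0]]' | python3 -m jog
echo '[[0.1133, -0.0467, 0, 0, 0, 0], [0.1133, -0.0467, 0, 0, 0, 0], [0.1133, -0.0467, 0, 0, 0, 0], [0.1133, -0.0467, 0, 0, 0, 0], [0.1133, -0.0467, 0, 0, 0, 0]]' | python3 -m jog
echo '[[0.1133, -0.0467, 0, 0, 0, 0], [0.1133, -0.0467, 0, 0, 0, 0], [0.1133, -0.0467, 0, 0, 0, 0], [0.1133, -0.0467, 0, 0, 0, 0], [0, 0, 0, 0, 0, 0]]' | python3 -m jog
python3 - <<'E'
from h import *
from workcell import eyes
to_tool([435,-204,3])
d=eyes.get_image("top");pickle.dump(d,open("t4.pkl","wb"));P=cloud(d)
def zc(c,r,lo,hi):
    n=(np.abs(P[...,0]-c[0])<r)&(np.abs(P[...,1]-c[1])<r)&(P[...,2]>lo)&(P[...,2]<hi); S=P[n]
    if len(S)>5: R=cv2.minAreaRect(S[:,:2].astype(np.float32));print(c,len(S),S.mean(0).round(1),np.round(R,1) if 0 else R)
zc((605,-313),60,90,115);zc((576,-119),40,100,122);zc((599,93),30,85,120);zc((448,-72),45,20,35)
print(pix(d,[436,-204,8]))
u,v=map(int,pix(d,[436,-204,8]));g=d["img"][v-30:v+30,u-40:u+40]
cv2.imwrite("pics/th.png",cv2.resize(g,None,fx=8,fy=8,interpolation=cv2.INTER_CUBIC)[:,:,::-1]);print("origin",u-40,v-30)
E
```

```text
t: 18.75
ee_pos: [604.6, -313.0, 48.9]
orientation: [2.25, 2.192, 0.0]
ft_force: [0.5, 0.4, -0.1]
width: 52.1
grasp_force: 0.0
t: 19.17
ee_pos: [602.1, -311.6, 91.3]
orientation: [-2.245, -2.188, 0.003]
ft_force: [-0.5, 0.3, 0.0]
width: 85.0
grasp_force: 0.0
t: 19.58
ee_pos: [580.1, -245.6, 192.9]
orientation: [2.248, 2.185, 0.004]
ft_force: [0.0, 0.5, -0.8]
width: 87.7
grasp_force: 0.0
t: 20.0
ee_pos: [512.1, -71.1, 190.0]
orientation: [2.25, 2.191, 0.001]
ft_force: [0.4, 0.9, 1.0]
width: 87.6
grasp_force: 0.0
t: 20.42
ee_pos: [458.0, 69.1, 189.7]
orientation: [-2.245, -2.196, -0.001]
ft_force: [-0.7, -0.4, -0.4]
width: 87.8
grasp_force: 0.0
pos [458.   69.1 189.7] yaxis yaw -0.022 zax [-0.     0.001 -1.   ] q6 0.14
shift [-273.7  -16.9  186.4]
(605, -313) 369 [ 602.1 -311.1  102.1] ((603.1016845703125, -312.17901611328125), (75.85421752929688, 21.765302658081055), 88.88736724853516)
(576, -119) 187 [ 576.  -118.8  112.6] ((576.9386596679688, -119.06647491455078), (30.854717254638672, 30.77406883239746), 13.880668640136719)
(448, -72) 503 [446.9 -74.   25. ] ((446.50262451171875, -75.11559295654297), (63.955902099609375, 63.250694274902344), 0.07267417758703232)
(np.float64(385.1670002943216), np.float64(279.5728044345589))
origin 345 249
```

View pics/th.png

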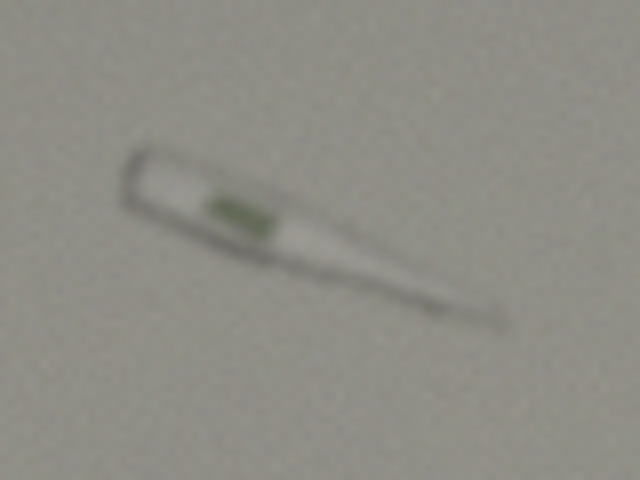

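The crop shows the thermometer's display end at crop (130,178), its tip at (505,322), and the LCD at (240,215). The straight wide part is the display half, so I grip it 30 mm from the centre towards the display. I turn it around in the air so the gripper body stays clear of the drawer knob at the cradle.

The rows are not in the units I measure in: shifts go in shares of 300 mm and turns go in shares of 60 degrees. I convert before sending: -35 mm / 300 = -0.1167, -1 mm / 300 = -0.0033.

```bash
echo '[[-0.1167, -0.0033, 0, 0, 0, 0], [-0.1167, -0.0033, 0, 0, 0, 0], [-0.1167, -0.0033, 0, 0, 0, 0], [-0.1167, -0.0033, 0, 0, 0, 0], [-0.1167, -0.0033, 0, 0, 0, 0]]' | python3 -m jog 60
echo '[[-0.1167, -0.0033, 0, 0, 0, 0], [-0.1133, -0.0033, 0, 0, 0, 0], [0, 0, 0, 0, 0, 0.1079], [0, 0, 0, 0, 0, 0.1079], [0, 0, 0, 0, 0, 0.1079]]' | python3 -m jog
echo '[[0, 0, 0.0833, 0, 0, 0], [0, 0, 0.1, 0, 0, 0], [0, 0, 0.1, 0, 0, 0], [0, 0, 0.0667, 0, 0, 0], [0, 0, 0, 0, 0, 0]]' | python3 -m jog
python3 -c "
from h import *
to_tool([446.4,-175.1,30])"
```

```text
t: 20.88
ee_pos: [450.8, -112.5, 189.7]
orientation: [2.25, 2.191, 0.001]
ft_force: [0.9, 0.4, 0.6]
width: 60.8
grasp_force: 0.0
t: 21.3
ee_pos: [446.9, -181.0, 189.5]
orientation: [2.595, 1.77, 0.001]
ft_force: [-0.9, 0.7, 0.2]
width: 59.9
grasp_force: 0.0
t: 21.72
ee_pos: [444.8, -179.0, 81.1]
orientation: [-2.585, -1.778, 0.005]
ft_force: [-1.3, 0.5, 0.0]
width: 60.1
grasp_force: 0.0
pos [ 444.8 -179.    81.1] yaxis yaw -0.366 zax [-0.005  0.002 -1.   ] q6 -0.04
shift [ 4.2  0.4 51.1]
```

In the tool's units: 18 mm / 300 = 0.06, 15 mm / 300 = 0.05.

```bash
echo '[[0.014, 0.0013, 0.05, 0, 0, 0], [0, 0, 0.06, 0, 0, 0], [0, 0, 0.05, 0, 0, 0], [0, 0, 0, 0, 0, 0], [0, 0, 0, 0, 0, 0]]' | python3 -m jog
python3 -c "
from h import *
to_tool([446.4,-175.1,4])"
```

```text
t: 22.13
ee_pos: [449.2, -175.7, 36.6]
orientation: [2.588, 1.781, 0.0]
ft_force: [0.9, 0.2, 0.2]
width: 59.8
grasp_force: 0.0
pos [ 449.2 -175.7   36.6] yaxis yaw -0.366 zax [ 0. -0. -1.] q6 -0.03
shift [-0.4 -2.8 32.6]
```

In the tool's units: 10 mm / 300 = 0.0333, 8 mm / 300 = 0.0267.

```bash
echo '[[-0.0013, -0.0093, 0.0267, 0, 0, 0], [0, 0, 0.0333, 0, 0, 0], [0, 0, 0.02, 0, 0, 0], [0, 0, 0, 0, 0, 0], [0, 0, 0, 0, 0, 0]]' | python3 -m jog
python3 -c "
from h import *
to_tool([446.4,-175.1,4])"
```

```text
t: 22.55
ee_pos: [445.8, -174.3, 11.5]
orientation: [-2.587, -1.781, 0.001]
ft_force: [0.3, -0.1, -0.6]
width: 60.1
grasp_force: 0.0
pos [ 445.8 -174.3   11.5] yaxis yaw -0.365 zax [-0.001  0.    -1.   ] q6 -0.03
shift [-0.5  0.8  7.5]
```

In the tool's units: 4 mm / 300 = 0.0133, 3.5 mm / 300 = 0.0117.

```bash
echo '[[-0.0017, 0.0027, 0.0133, 0, 0, 0], [0, 0, 0.0117, 0, 0, 0], [0, 0, 0, 0, 0, 0]]' | python3 -m jog
echo '[[0, 0, 0, 0, 0, 0], [0, 0, 0, 0, 0, 0], [0, 0, 0, 0, 0, 0], [0, 0, 0, 0, 0, 0], [0, 0, 0, 0, 0, 0]]' | python3 -m jog 0
echo '[[0, 0, 0, 0, 0, 0], [0, 0, 0, 0, 0, 0], [0, 0, 0, 0, 0, 0], [0, 0, 0, 0, 0, 0]]' | python3 -m jog
python3 -c "
from h import *
to_tool([446.4,-175.1,4])"
```

```text
t: 22.8
ee_pos: [446.5, -175.1, 3.8]
orientation: [-2.587, -1.781, 0.0]
ft_force: [0.3, -0.3, -0.8]
width: 60.1
grasp_force: 0.0
t: 23.22
ee_pos: [446.7, -175.2, 4.4]
orientation: [2.588, 1.781, 0.0]
ft_force: [1.1, -0.1, 0.2]
width: 30.2
grasp_force: 0.0
t: 23.55
ee_pos: [446.7, -175.2, 4.4]
orientation: [2.588, 1.781, 0.0]
ft_force: [-0.6, 0.5, 0.8]
width: 17.7
grasp_force: 30.0
pos [ 446.7 -175.2    4.4] yaxis yaw -0.365 zax [ 0. -0. -1.] q6 -0.03
shift [-0.1 -0.3  0.4]
```

In the tool's units: -35 mm / 300 = -0.1167, -30 mm / 300 = -0.1.

```bash
echo '[[0, 0, -0.0333, 0, 0, 0], [0, 0, -0.0667, 0, 0, 0], [0, 0, -0.1, 0, 0, 0], [0, 0, -0.1167, 0, 0, 0], [0, 0, -0.1167, 0, 0, 0]]' | python3 -m jog
echo '[[0, 0, -0.1167, 0, 0, 0], [0, 0, -0.1, 0, 0, 0], [0.05, -0.02, 0, 0, 0, 0], [0.1, -0.04, 0, 0, 0, 0], [0.1167, -0.0433, 0, 0, 0, 0]]' | python3 -m jog
echo '[[0.1167, -0.0433, 0, 0, 0, 0], [0.1167, -0.0433, 0, 0, 0, 0], [0.1167, -0.0433, 0, 0, 0, 0], [0.1167, -0.0433, 0, 0, 0, 0], [0.1167, -0.0433, 0, 0, 0, 0]]' | python3 -m jog
echo '[[0.1167, -0.0433, 0, 0, 0, 0], [0.1167, -0.0433, 0, 0, 0, 0], [0.1167, -0.0433, 0, 0, 0, 0], [0.1167, -0.0433, 0, 0, 0, 0], [0.05, -0.0233, 0, 0, 0, 0]]' | python3 -m jog
echo '[[0, 0, 0, 0, 0, -0.1165], [0, 0, 0, 0, 0, -0.1165], [0, 0, 0, 0, 0, -0.1165], [0, 0, 0, 0, 0, -0.1165], [0, 0, 0, 0, 0, -0.1165]]' | python3 -m jog
echo '[[0, 0, 0, 0, 0, -0.1165], [0, 0, 0, 0, 0, -0.1165], [0, 0, 0, 0, 0, -0.1165], [0, 0, 0, 0, 0, -0.1165], [0, 0, 0, 0, 0, -0.1165]]' | python3 -m jog
echo '[[0, 0, 0, 0, 0, -0.1165], [0, 0, 0, 0, 0, -0.1165], [0, 0, 0, 0, 0, -0.1165], [0, 0, 0, 0, 0, -0.1165], [0, 0, 0, 0, 0, -0.1165]]' | python3 -m jog
echo '[[0, 0, 0, 0, 0, -0.1165], [0, 0, 0, 0, 0, -0.1165], [0, 0, 0, 0, 0, -0.1165], [0, 0, 0, 0, 0, -0.1165], [0, 0, 0, 0, 0, -0.1165]]' | python3 -m jog
echo '[[0, 0, 0, 0, 0, -0.1165], [0, 0, 0, 0, 0, -0.1165], [0, 0, 0, 0, 0, -0.1165], [0, 0, 0, 0, 0, -0.1165], [0, 0, 0, 0, 0, -0.1165]]' | python3 -m jog
echo '[[0, 0, 0, 0, 0, -0.1146], [0, 0, 0, 0, 0, 0], [0, 0, 0, 0, 0, 0]]' | python3 -m jog
python3 - <<'E'
from h import *
from workcell import eyes
to_tool([594.9,271.4,12])
d=eyes.get_image("scene");P=cloud(d);cv2.imwrite("pics/s5.png",cv2.resize(d["img"][180:380,60:330],None,fx=2.8,fy=2.8)[:,:,::-1])
E
```

```text
t: 23.97
ee_pos: [445.8, -174.8, 135.8]
orientation: [-2.587, -1.781, 0.001]
ft_force: [0.5, -1.0, -1.0]
width: 18.1
grasp_force: 30.0
t: 24.38
ee_pos: [446.3, -89.5, 200.8]
orientation: [2.589, 1.776, 0.003]
ft_force: [0.5, 0.8, -1.3]
width: 18.0
grasp_force: 30.0
t: 24.8
ee_pos: [447.4, 99.0, 200.0]
orientation: [2.588, 1.781, 0.001]
ft_force: [-0.2, 0.0, -0.9]
width: 18.0
grasp_force: 30.0
t: 25.22
ee_pos: [448.1, 267.0, 200.2]
orientation: [-2.585, -1.784, -0.003]
ft_force: [1.0, -0.8, 0.4]
width: 17.9
grasp_force: 30.0
t: 25.63
ee_pos: [447.8, 263.1, 199.8]
orientation: [-1.925, -2.482, 0.0]
ft_force: [0.4, -0.6, -0.6]
width: 18.0
grasp_force: 30.0
t: 26.05
ee_pos: [447.8, 263.0, 199.9]
orientation: [-1.092, -2.946, 0.0]
ft_force: [-0.6, 0.7, 0.5]
width: 18.1
grasp_force: 30.0
t: 26.47
ee_pos: [447.8, 263.0, 199.9]
orientation: [-0.157, -3.138, 0.0]
ft_force: [-1.0, 0.4, 0.7]
width: 18.0
grasp_force: 30.0
t: 26.88
ee_pos: [447.8, 263.0, 199.9]
orientation: [0.793, -3.04, 0.0]
ft_force: [0.1, -0.0, 0.1]
width: 17.9
grasp_force: 30.0
t: 27.3
ee_pos: [447.9, 263.0, 199.9]
orientation: [1.669, -2.661, 0.0]
ft_force: [-0.1, 0.2, 0.5]
width: 18.0
grasp_force: 30.0
t: 27.55
ee_pos: [448.0, 263.0, 199.7]
orientation: [-1.813, 2.565, 0.0]
ft_force: [-0.0, 0.6, -0.9]
width: 17.8
grasp_force: 30.0
pos [448.  263.  199.7] yaxis yaw 2.801 zax [ 0.  0. -1.] q6 -2.29
shift [ -56.9 -135.7  187.7]
```

View pics/s5.png

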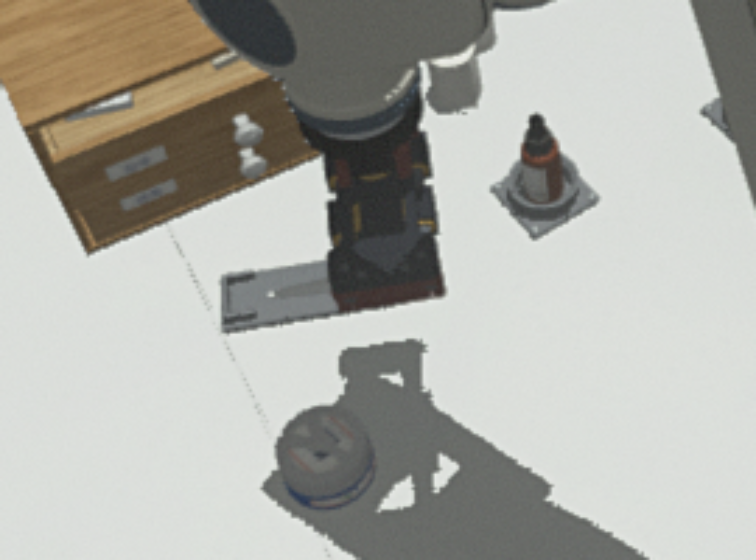

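In the tool's units: -33 mm / 300 = -0.11, -20 mm / 300 = -0.0667.

```bash
python3 - <<'E'
from h import *
d=pickle.load(open("s2.pkl","rb"))
for h in(190,200,210): print(h,ray(d,157.1,284.6,h).round(1))
E
echo '[[-0.0233, -0.0567, 0, 0, 0, 0], [-0.0467, -0.11, 0, 0, 0, 0], [-0.0467, -0.11, 0, 0, 0, 0], [-0.0467, -0.11, 0, 0, 0, 0], [-0.0267, -0.0667, 0, 0, 0, 0]]' | python3 -m jog
echo '[[0, 0, 0.0667, 0, 0, 0], [0, 0, 0.0833, 0, 0, 0], [0, 0, 0.0833, 0, 0, 0], [0, 0, 0, 0, 0, 0], [0, 0, 0, 0, 0, 0]]' | python3 -m jog
python3 -c "
from h import *
to_tool([594.9,271.4,12])"
```

```text
190 [483.8 342.6 190. ]
200 [476.5 343.4 200. ]
210 [469.2 344.1 210. ]
t: 28.02
ee_pos: [598.6, 272.2, 199.6]
orientation: [-1.812, 2.564, -0.001]
ft_force: [0.3, 0.2, -0.1]
width: 18.1
grasp_force: 30.0
t: 28.43
ee_pos: [594.4, 271.6, 128.3]
orientation: [1.814, -2.561, -0.001]
ft_force: [0.2, -0.4, 0.3]
width: 18.0
grasp_force: 30.0
pos [594.4 271.6 128.3] yaxis yaw 2.803 zax [-0.003 -0.001 -1.   ] q6 -2.39
shift [ -0.2  -0.8 116.3]
```

In the tool's units: 20 mm / 300 = 0.0667, 12 mm / 300 = 0.04.

```bash
echo '[[0, 0, 0.04, 0, 0, 0], [0, 0, 0.0667, 0, 0, 0], [0, 0, 0.0667, 0, 0, 0], [0, 0, 0.04, 0, 0, 0], [0, 0, 0, 0, 0, 0]]' | python3 -m jog
echo '[[0, 0, 0, 0, 0, 0], [0, 0, 0, 0, 0, 0]]' | python3 -m jog
python3 - <<'E'
from h import *
from workcell import eyes
to_tool([595.2,272.4,12.4])
d=eyes.get_image("scene");P=cloud(d);cv2.imwrite("pics/s6.png",cv2.resize(d["img"][180:330,60:280],None,fx=3.5,fy=3.5)[:,:,::-1])
E
```

```text
t: 28.85
ee_pos: [594.3, 271.6, 63.6]
orientation: [1.816, -2.56, -0.001]
ft_force: [-0.3, -0.2, 0.2]
width: 17.9
grasp_force: 30.0
t: 29.02
ee_pos: [596.3, 272.5, 66.6]
orientation: [-1.817, 2.561, -0.001]
ft_force: [0.4, 0.8, -0.1]
width: 18.2
grasp_force: 30.0
pos [596.3 272.5  66.6] yaxis yaw 2.805 zax [ 0.002  0.001 -1.   ] q6 -2.39
shift [ 0.5  1.1 54.2]
```

View pics/s6.png

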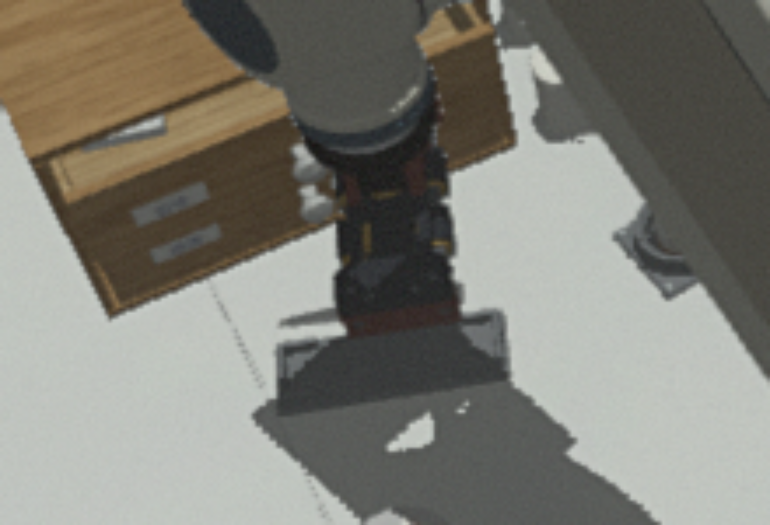

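The thermometer tip shows at crop (285,322), over the cradle at (390,360). The two knobs at (310,170) and (315,205) lie beside the gripper, not under it. I descend gently and watch the force.

In the tool's units: 7 mm / 300 = 0.0233, 5 mm / 300 = 0.0167.

```bash
echo '[[0.0017, 0.0037, 0.0167, 0, 0, 0], [0, 0, 0.0233, 0, 0, 0], [0, 0, 0.0233, 0, 0, 0], [0, 0, 0.0133, 0, 0, 0], [0, 0, 0, 0, 0, 0]]' | python3 -m jog
echo '[[0, 0, 0.0167, 0, 0, 0], [0, 0, 0.0233, 0, 0, 0], [0, 0, 0.0133, 0, 0, 0], [0, 0, 0, 0, 0, 0], [0, 0, 0, 0, 0, 0]]' | python3 -m jog
python3 -c "
from h import *
to_tool([595.2,272.4,12.4])"
```

```text
t: 29.48
ee_pos: [593.3, 271.6, 40.8]
orientation: [1.817, -2.56, -0.001]
ft_force: [0.5, 0.6, -0.3]
width: 18.5
grasp_force: 30.0
t: 29.9
ee_pos: [593.9, 271.8, 25.8]
orientation: [1.817, -2.561, -0.0]
ft_force: [0.3, -1.0, -0.6]
width: 17.9
grasp_force: 30.0
pos [593.9 271.8  25.8] yaxis yaw 2.805 zax [-0.001 -0.    -1.   ] q6 -2.39
shift [-1.  -1.  13.4]
```

In the tool's units: 4 mm / 300 = 0.0133, 3 mm / 300 = 0.01.

```bash
echo '[[-0.0033, -0.0033, 0.0133, 0, 0, 0], [0, 0, 0.0133, 0, 0, 0], [0, 0, 0.01, 0, 0, 0], [0, 0, 0, 0, 0, 0], [0, 0, 0, 0, 0, 0]]' | python3 -m jog
echo '[[0, 0, 0.005, 0, 0, 0], [0, 0, 0, 0, 0, 0]]' | python3 -m jog
python3 -c "
from h import *
to_tool([595.2,272.4,12.4])"
```

```text
t: 30.32
ee_pos: [595.3, 272.4, 15.0]
orientation: [1.818, -2.562, -0.0]
ft_force: [0.3, -0.2, 0.7]
width: 18.1
grasp_force: 30.0
t: 30.48
ee_pos: [595.5, 272.5, 13.7]
orientation: [1.818, -2.562, -0.0]
ft_force: [-0.0, 0.4, 0.1]
width: 17.8
grasp_force: 30.0
pos [595.5 272.5  13.7] yaxis yaw 2.805 zax [-0. -0. -1.] q6 -2.39
shift [0.2 0.2 1.3]
```

In the tool's units: 1.2 mm / 300 = 0.004.

```bash
echo '[[0, 0, 0.004, 0, 0, 0], [0, 0, 0, 0, 0, 0], [0, 0, 0, 0, 0, 0]]' | python3 -m jog
echo '[[0, 0, 0, 0, 0, 0], [0, 0, 0, 0, 0, 0], [0, 0, 0, 0, 0, 0], [0, 0, 0, 0, 0, 0], [0, 0, 0, 0, 0, 0]]' | python3 -m jog 45
echo '[[0, 0, -0.0167, 0, 0, 0], [0, 0, -0.05, 0, 0, 0], [0, 0, -0.0833, 0, 0, 0], [0, 0, -0.1, 0, 0, 0], [0, 0, -0.1, 0, 0, 0]]' | python3 -m jog
echo '[[0, 0, -0.1167, 0, 0, 0], [0, 0, -0.1167, 0, 0, 0], [0.1333, 0, 0, 0, 0, 0], [0.1333, 0, 0, 0, 0, 0], [0.1333, 0, 0, 0, 0, 0]]' | python3 -m jog
echo '[[0.1333, 0, 0, 0, 0, 0], [0.1333, 0, 0, 0, 0, 0], [0.1333, 0, 0, 0, 0, 0], [0.1333, 0, 0, 0, 0, 0], [0.1333, 0, 0, 0, 0, 0]]' | python3 -m jog
echo '[[0.1333, 0, 0, 0, 0, 0], [0.1333, 0, 0, 0, 0, 0], [0.1333, 0, 0, 0, 0, 0], [0.1333, 0, 0, 0, 0, 0], [0, 0, 0, 0, 0, 0]]' | python3 -m jog
python3 - <<'E'
from h import *
from workcell import eyes
d=eyes.get_image("top");P=cloud(d)
def zc(n0,c,r,lo,hi):
    n=(np.abs(P[...,0]-c[0])<r)&(np.abs(P[...,1]-c[1])<r)&(P[...,2]>lo)&(P[...,2]<hi); S=P[n]
    if len(S)>5: print(n0,len(S),cv2.minAreaRect(S[:,:2].astype(np.float32)),np.percentile(S[:,2],95).round(1))
zc("drop",(599,93),30,90,120);zc("pot",(449,354),50,37,52);zc("reel",(448,-74),45,20,35);zc("big",(577,-119),40,100,122);zc("carton",(605,-313),60,90,115)
g=d["img"][170:240,120:215];cv2.imwrite("pics/c7.png",cv2.resize(g,None,fx=8,fy=8,interpolation=cv2.INTER_CUBIC)[:,:,::-1])
n=(np.abs(P[...,0]-605)<25)&(np.abs(P[...,1]-300)<55);S=P[n];hist=np.histogram(S[:,2],bins=range(0,32,3));print(hist[0])
E
```

```text
t: 30.73
ee_pos: [595.5, 272.6, 12.6]
orientation: [-1.818, 2.562, 0.0]
ft_force: [-0.2, 0.9, 0.1]
width: 18.2
grasp_force: 30.0
t: 31.15
ee_pos: [595.5, 272.6, 12.6]
orientation: [-1.818, 2.562, -0.0]
ft_force: [-0.1, 0.2, -0.1]
width: 44.5
grasp_force: 0.0
t: 31.57
ee_pos: [595.2, 272.5, 119.6]
orientation: [1.818, -2.562, -0.0]
ft_force: [0.7, -0.3, 0.2]
width: 45.2
grasp_force: 0.0
t: 31.98
ee_pos: [555.5, 159.6, 189.9]
orientation: [-1.815, 2.562, -0.005]
ft_force: [1.0, -0.7, -0.2]
width: 45.0
grasp_force: 0.0
t: 32.4
ee_pos: [472.0, 25.1, 189.6]
orientation: [1.69, -2.6, 0.157]
ft_force: [0.3, -0.7, 0.0]
width: 45.0
grasp_force: 0.0
t: 32.82
ee_pos: [398.0, -70.8, 191.5]
orientation: [1.585, -2.609, 0.285]
ft_force: [0.1, -0.8, -0.2]
width: 44.6
grasp_force: 0.0
drop 34 ((599.67041015625, 91.81399536132812), (11.012102127075195, 12.33713436126709), 57.35123062133789) 107.5
pot 716 ((448.9384765625, 353.5154724121094), (67.70539855957031, 66.26100158691406), 54.46196365356445) 45.2
big 185 ((577.0166015625, -119.23160552978516), (30.237085342407227, 31.27495765686035), 18.067039489746094) 116.9
carton 367 ((603.207275390625, -311.90283203125), (76.26200103759766, 21.661039352416992), 88.09931945800781) 106.7
[ 67 147 253 152 104 113  79  17   0   0]
```

View pics/c7.png

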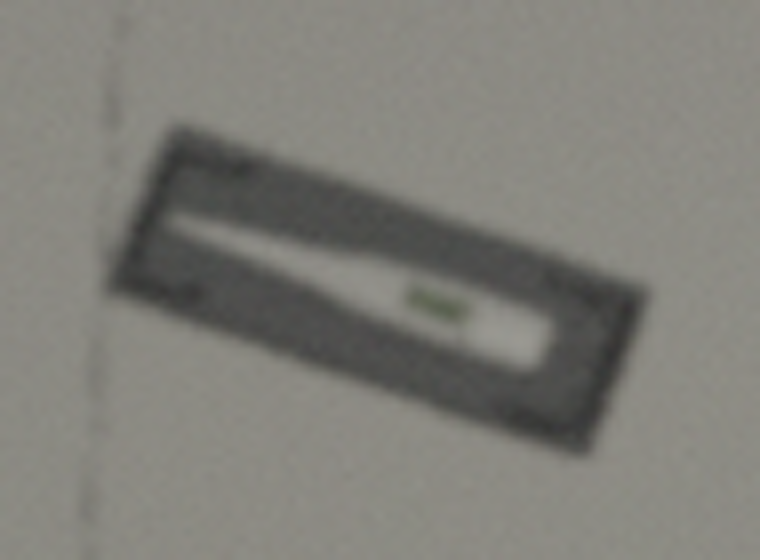

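All four things are in their holders. The thermometer lies about 7 mm towards its tip end: tip at crop (165,218), display end at (545,345), cradle centre at (381,289). I measure that properly before deciding whether to nudge it.

```bash
python3 - <<'E'
from h import *
from workcell import eyes
d=eyes.get_image("top");P=cloud(d);im=d["img"];g=cv2.cvtColor(cv2.GaussianBlur(im,(3,3),0),cv2.COLOR_RGB2GRAY)
w=(125,178,210,232);k=np.zeros_like(g);k[w[1]:w[3],w[0]:w[2]]=(g<112)[w[1]:w[3],w[0]:w[2]]*255
c=max(cv2.findContours(k,cv2.RETR_EXTERNAL,cv2.CHAIN_APPROX_NONE)[0],key=cv2.contourArea)
S=np.array([ray(d,*q,10)[:2] for q in c[:,0]],np.float32);print("cradle",cv2.minAreaRect(S))
m=np.zeros_like(g);cv2.drawContours(m,[c],-1,255,-1);m=cv2.erode(m,np.ones((3,3)));m[(g<105)]=0
c2=max(cv2.findContours(m,cv2.RETR_EXTERNAL,cv2.CHAIN_APPROX_NONE)[0],key=cv2.contourArea)
S=np.array([ray(d,*q,16)[:2] for q in c2[:,0]],np.float32);print("therm",cv2.minAreaRect(S))
# height along the thermometer
v=np.array([.331,.944]);q=P[m>0];s=(q[:,:2]-[604.8,299.7])@v
for a in range(-70,80,15):
    t=q[(s>=a)&(s<a+15)]; 
    if len(t)>3: print(a,len(t),np.median(t[:,2]).round(1))
to_cr=None
to_tool([595.2,272.4,12.4])
for px in[(120+165/8,170+218/8),(120+545/8,170+345/8)]: print(ray(d,*px,14))
E
```

```text
cradle ((604.9749145507812, 300.1684875488281), (153.02438354492188, 54.85519027709961), 70.67632293701172)
therm ((605.0988159179688, 302.0567932128906), (113.28044128417969, 18.370798110961914), 71.62129211425781)
-55 45 17.4
-40 50 17.5
-25 48 17.5
-10 46 16.7
5 35 17.0
20 25 14.7
35 23 15.2
50 8 11.9
pos [401.7 -69.1 192. ] yaxis yaw 2.673 zax [ 0.035 -0.195 -0.98 ] q6 -2.54
shift [-415.7    3.3  116.2]
[623.87446816 359.19307733  14.        ]
[587.05136884 248.55659183  14.        ]
```

```bash
python3 -c "
from workcell import ticket
print(ticket.close_job())"
```

```text
the job is handed in; nothing more can be done
None
```

I put all four things in their holders and handed the job in at about 33 s; the final camera check showed each within about 5 mm of centre and down on its floor, the pot had not moved, and the reel had not moved when last seen at about 20 s (the arm hid it at the end).

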